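Clear the counting bench and hold the reference ball at the detector

TASK

Take the green scraper block and wipe all the stone chips off the bench's steel deck into the crumb pan at its front (chips are not to be touched with the fingers), then put the scraper back on the desk, off the bench. Lift the source tray by its black grip out of its cradle and carry it without letting the brass ball leave its pocket to the bench, nose towards the detector window, and, squarely and centred between the rails, push the red plunger well in with the tray's nose. Finish while still holding the tray there, level, still and clear of the deck, with the plunger in; leave the vials, tape, ring and tweezers alone.

Things in the scene. Friction and masses are not known exactly. Their poses are not given: they have to be found in the camera images.
- bench: counting bench fixed to the desk, 280 x 170 mm, origin at the centre of its underside; its x runs from its front (dark crumb pan, robot's side) to its back (white shield block, bench x 95 to 140 mm, y +-75, top z 124, with a round black detector window, centre z 80, in its front face); z up
- deck_edge (a point): middle of the steel deck's front edge, at deck height: bench (-55, 0, 36) mm, axes as the bench. The flat deck runs from here 150 mm back (+x) to the white block, between two rails (inner faces y +-60, 12 mm above the deck). Chips pushed forward (-x) over this edge drop into the pan
- pan_floor (a point): middle of the crumb pan's floor, bench (-96, 0, 6) mm; inside the pan is 81 mm (x) by 162 mm (y), its rim is 18 mm above its floor (12 mm below the deck)
- plunger_bar (a joint): red hold-to-count plunger in the block's front face, below the window: a bar 50 mm wide (y) and 16 mm high. 0 = out, slides straight in along the bench's +x to 0.012 m; soft spring, 0.5 N at the start and 2 N fully in; springs back out when let go. It counts when in by more than half (0.006 m)
- plunger_face (a point): centre of the plunger's front face (moves with it; when out: bench x 77, y 0, z 49 mm, i.e. 13 mm above the deck); axes as the bench
- scraper: green scraper block with a rubber foot, loose, 140 g, stands on its foot: 24 mm thick (x), 112 mm wide (y, 8 mm less than the deck between the rails), 30 mm high, with an upright grip rib on top, 18 mm thick (x), 50 mm wide (y), from z 30 to 72 mm. Origin: centre of its underside; z up
- scraper_grip (a point): middle of the scraper's grip rib, 55 mm above its underside
- cradle: grey plastic cradle fixed to the desk, 200 x 110 mm, in which the tray is parked on supports 18 mm above the desk between low ears (5.5 mm above the supports, 3 mm play beside the tray)
- source_tray: aluminium source tray, loose, about 160 g: plate 180 (x) x 84 (y) x 6 mm, x points to its nose. Near its far end a round pocket, 39 mm across and 3 mm deep; on top an upright black grip block 40 (x) x 24 (y) mm, from z 6 to 54 mm. Origin: centre of its underside; z up
- tray_grip (a point): middle of the tray's grip block, tray coordinates (-15, 0, 34) mm; take it across y (24 mm)
- tray_pocket (a point): centre of the pocket's floor, tray coordinates (55, 0, 3) mm; axes as the tray
- tray_nose (a point): middle of the tray's front end face, tray coordinates (90, 0, 3) mm; axes as the tray
- ball_center (a point): centre of the brass reference ball, 30 mm across, about 80 g, lying loose in the tray's pocket, where it can roll a few mm; it rolls out over the 3 mm rim if the tray is tipped or jolted
- chip0: reddish stone chip, about 19 mm across and 10 mm high, loose on the bench's deck; origin: centre of its underside as it first lay
- chip1: reddish stone chip, about 19 mm across and 10 mm high, loose on the bench's deck; origin: centre of its underside as it first lay
- chip2: reddish stone chip, about 19 mm across and 10 mm high, loose on the bench's deck; origin: centre of its underside as it first lay
- chip3: reddish stone chip, about 19 mm across and 10 mm high, loose on the bench's deck; origin: centre of its underside as it first lay
- vial_1: yellow capped vial, 24 x 55 mm, standing at the back, bystander
- vial_2: white capped vial, 24 x 55 mm, bystander
- vial_3: amber vial with a red cap, 24 x 55 mm, bystander
- tape_roll: black tape roll, 70 x 19 mm, on the right, bystander
- rubber_ring: black rubber ring, 57 x 9 mm, on the right, bystander
- tweezers: steel tweezers, 126 mm, on the right, bystander

How it is judged:
By the outcome, as a careful person would: the job done as asked, in the order asked, and still so for the second after the job is handed in, while the arm keeps its last pose, push and grip.
It also fails if it takes over 72 s, if anything falls off the work surface, if the arm or the gripper's body presses on something with over 40 N, if the wrist force passes 120 N, or if a joint passes its speed limit or range.

ROBOT

A 7-joint arm with a two-finger parallel gripper is mounted at the origin on a cart in front of the work surface, level with it; the furniture and walls round the work are solid. World frame = base frame: x ahead of the robot, y to its left, z up, the work surface at z = 0. Lengths are in m, angles in rad, forces in N, time in s.
With the tool pointing down it reaches from about 0.425 to 0.95 m from the base axis. Payload 16.7 kg.
Tool frame: the origin (TCP) lies midway between the tips of the shut fingers; the grasp point (between the pads) lies 19 mm behind it; z points along the fingers, y is the line along which they close (so a half turn about z gives the same grasp; the last joint's range is limited). The gripper opens to 94 mm and grips with 3 to 60 N. Pads are 16 mm wide; open, the fingers measure 119 mm over their backs; the gripper's body (75 mm by 177 mm) begins 78 mm behind the grasp point.
Start: joints at [-1.349, 0.426, 0.074, 1.606, -0.034, 1.111, -0.067], TCP at [0.245, 0.629, 0.205] pointing down, gripper open.
Joint ranges: [-2.85, 2.85], [-0.5, 2.14], [-1.23, 1.37], [0.21, 2.46], [-1.02, 4.16], [0.16, 2.05], [-2.73, 2.73]. Speed limits (rad/s): [1.89, 1.89, 2.39, 2.39, 3.01, 3.01, 3.01].

INTERFACE

Orientations are given as [roll, pitch, yaw] about the fixed x, y, z axes, in that order (R = Rz(yaw) Ry(pitch) Rx(roll)).
In Python, from plant import robot gives the robot as it stands. The module is installed in compiled form; this text tells all that it offers.
- The arm moves only by the shell command python3 -m handwheel 'ROWS' [FORCE]. ROWS is JSON, a list that holds one entry, the list of rows, each a list of 7 numbers: the turn, a rotation vector about the tool's x, y, z in degrees, then the shift along the tool's x, y, z in m, then the closure, from -1 (fully open) to 1 (shut). In form: [[[ax, ay, az, tx, ty, tz, grip], ...]]. A call has 1 to 12 rows; each row shifts and turns the commanded pose from where the row before left it, along the tool's axes as they then stand; what a row does not reach is not made up. A row lasts 1/8 s, in which the tool goes at most 62.5 mm and 10.7 degrees, less where a joint would pass 70% of its speed; a pose out of reach is approached as far as the arm can. A call is refused whole if a number of a shift passes 0.0625 or a number of a turn 10.7, either way. A call with a gripper value outside its range is refused whole. The fingers move at their own pace and stop on an object; FORCE is the grip in N (left out, the last holds). Time passes only in rows, so rows that do not move let the fingers close. It gives the time, the measured TCP pose, the force, the opening and the grip force at its end, in the units of the state.
- robot.observe(): the state, without advancing time (a new reading comes with each control period).
- robot.grab_frame(name): name is "scene" or "side" or "wrist"; returns a dict with "img" (384x512x3 uint8, blue, green, red), "fov_y" (degrees; the focal length in pixels is half the picture's height over the tangent of half this angle, whatever the lens; pixels are square), "cx", "cy" (the principal point, pixels), "k1" (the pictures are not rectified: a ray, as slopes to the right and down, at radius r is drawn at 1 + k1 r^2 times it, then the intrinsics apply), "R" (3x3) and "t" (3): a world point X has camera coordinates R X + t. Camera axes: x right, y down, z forward; pixel columns grow to the right and rows downward; lengths in m; the calibration is good to about 2 mm. A picture is of the moment at which its call begins. There is no depth.
- robot.close_job(): hands the job in; it is judged then, once.
The state is a dict: "clock": time; "joint_pos": joint angles; "qd": joint speeds; "tau": joint torques, N m; "position": TCP position; "ee_rot": TCP orientation; "contact_force": force on the tool from outside, world axes, zero at the start; "torque": the same for the moment, N m; "grip_width": opening from 0.0 (shut) to 1.0 (fully open); "grasp_force": force on a finger pad.
Only numpy, scipy, OpenCV 4.12 (cv2) and the standard library are available. Lean on these libraries where they do the work, as an engineer would, in place of code of your own. Each camera call takes 0.05 s, during which the arm holds its last target. There are 200 camera calls.

## Working session

There is one attempt and no reset: what is moved stays moved. The work goes in short steps, Python scripts to look and compute and a shell command to move; the robot and the scene stay as the last step left them, time stands still between calls to the robot, and variables do not carry over. Pictures are saved under pics/ and viewed, at most 10 in all, crops included, and the job is handed in when it is done.

```bash
mkdir -p pics; python3 - <<'E'
from plant import robot
import cv2,json
o=robot.observe();print({k:o[k] for k in("clock","position","ee_rot","grip_width","contact_force")})
for n in("scene","side"):
    f=robot.grab_frame(n);cv2.imwrite(f"pics/{n}0.png",cv2.resize(f["img"],(800,600),interpolation=cv2.INTER_CUBIC))
    print(n,{k:f[k] for k in f if k!="img"})
E
```

```text
{'clock': 0.0, 'position': array([0.24508415, 0.62846938, 0.2047764 ]), 'ee_rot': array([-3.14031465e+00,  9.02893207e-05,  2.76979131e+00]), 'grip_width': 1.0028409186761882, 'contact_force': array([ 0.43752402,  0.12021044, -0.77881198])}
scene {'fov_y': 44.859844730030666, 'cx': 250.998120608648, 'cy': 198.5018548431514, 'k1': -0.08435941549939958, 'R': array([[ 0.50682574, -0.86201812,  0.00724021],
       [-0.42041935, -0.25450148, -0.8709056 ],
       [ 0.75257906,  0.43835345, -0.491397  ]]), 't': array([-0.31508265,  0.28944934,  1.19512038])}
side {'fov_y': 57.765467924667725, 'cx': 257.28100859894386, 'cy': 188.41450475685545, 'k1': -0.05064488807840898, 'R': array([[-0.99761148, -0.06863554, -0.00777804],
       [-0.03229113,  0.56293913, -0.82586732],
       [ 0.06106241, -0.82364355, -0.56381085]]), 't': array([0.57430464, 0.11291177, 1.02166136])}
```

View pics/scene0.png

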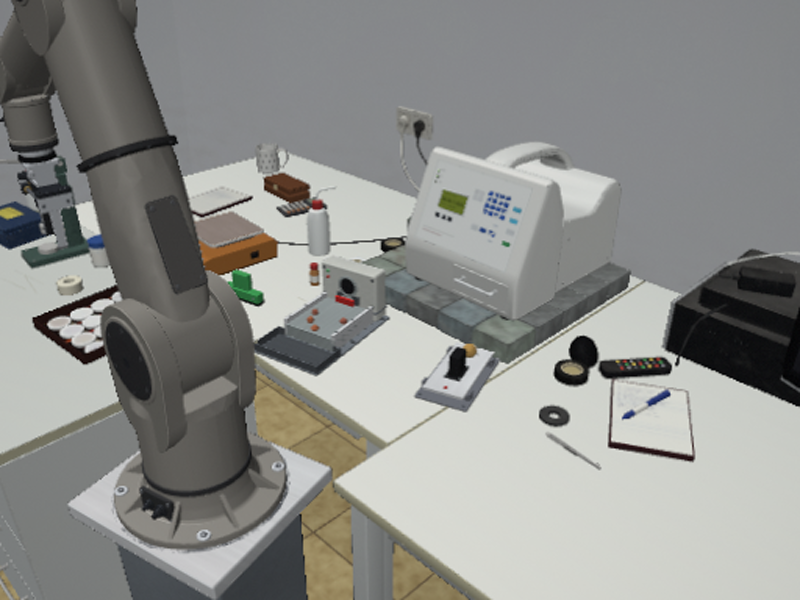

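View pics/side0.png

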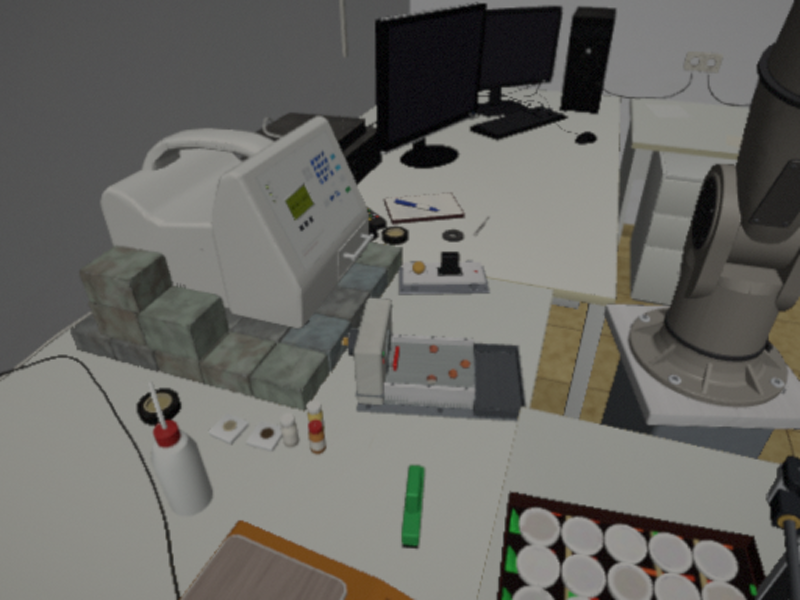

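Scene: scraper ~(245,290), bench ~(330,310), tray ~(458,370); side: scraper ~(413,505), bench ~(440,360), tray ~(445,275). I'll enlarge these areas with coordinate ticks.

```bash
cat > h.py <<'E'
import numpy as np, cv2
from scipy.optimize import least_squares
from scipy.spatial.transform import Rotation as Ro
def K(f):
    fl=192/np.tan(np.radians(f["fov_y"]/2)); return fl
def proj(f,X):
    c=np.asarray(X)@f["R"].T+f["t"]; s=c[...,:2]/c[...,2:]
    s=s*(1+f["k1"]*(s**2).sum(-1,keepdims=True)); return s*K(f)+[f["cx"],f["cy"]]
def ray(f,p):
    d=(np.asarray(p,float)-[f["cx"],f["cy"]])/K(f); s=d.copy()
    for _ in range(20): s=d/(1+f["k1"]*(s**2).sum(-1,keepdims=True))
    return -f["R"].T@f["t"], np.append(s,1)@f["R"]
def onz(f,p,z):
    o,d=ray(f,p); return o+d*(z-o[2])/d[2]
def fitpose(obs,z0,guess):
    """obs: list of (frame, local xyz, pixel); returns x,y,yaw"""
    def r(q):
        R=Ro.from_euler('z',q[2]).as_matrix()
        return np.concatenate([proj(f,R@np.array(l)+[q[0],q[1],z0])-p for f,l,p in obs])
    s=least_squares(r,guess,loss='soft_l1'); return s.x,r(s.x).reshape(-1,2)
def crop(f,x0,y0,x1,y1,k,name,step=10):
    im=cv2.resize(f["img"][y0:y1,x0:x1],None,fx=k,fy=k,interpolation=cv2.INTER_CUBIC)
    for x in range(-(-x0//step)*step,x1,step):
        u=int((x-x0+.5)*k); cv2.line(im,(u,0),(u,6),(255,0,255),1); cv2.putText(im,str(x),(u-10,16),0,.35,(255,0,255),1)
    for y in range(-(-y0//step)*step,y1,step):
        v=int((y-y0+.5)*k); cv2.line(im,(0,v),(6,v),(255,0,255),1); cv2.putText(im,str(y),(8,v+4),0,.35,(255,0,255),1)
    cv2.imwrite(name,im)
E
python3 - <<'E'
from plant import robot
from h import *
import pickle
F={n:robot.grab_frame(n) for n in("scene","side")}
pickle.dump(F,open("f0.pkl","wb"))
crop(F["scene"],140,155,325,270,4.3,"pics/sc1.png")
crop(F["side"],215,150,345,270,5,"pics/si1.png")
E
```

```text
(no output)
```

View pics/sc1.png

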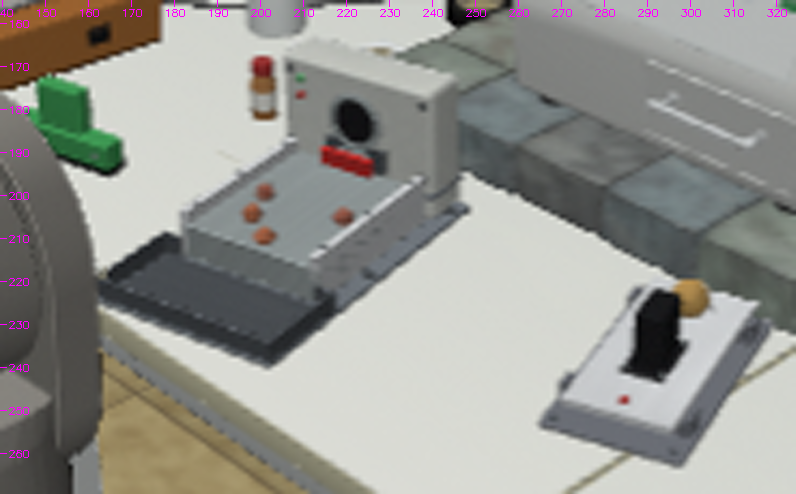

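View pics/si1.png

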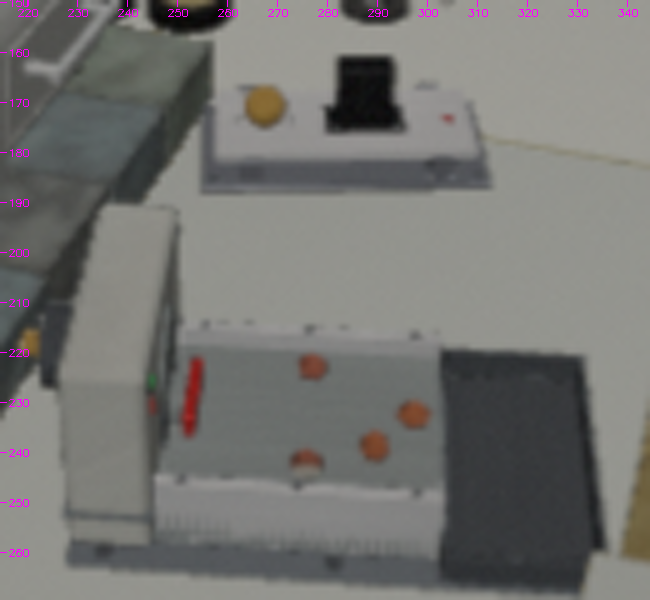

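```bash
python3 - <<'E'
from h import *
import pickle
F=pickle.load(open("f0.pkl","rb"));A,B=F["scene"],F["side"]
a=lambda u,v:np.array([140+u/4.3-.5,155+v/4.3-.5])
b=lambda u,v:np.array([215+u/5-.5,150+v/5-.5])
m=lambda *p:np.array(p)/1000
bench=[(A,m(95,0,80),a(355,121)),(A,m(77,0,49),a(347,162)),(A,m(-140,-85,24),a(266,354)),(A,m(95,75,124),a(286,58)),(A,m(95,-75,124),a(426,102)),
(B,m(140,75,124),b(62,382)),(B,m(95,75,124),b(150,383)),(B,m(95,-75,124),b(178,208)),(B,m(140,-75,124),b(100,205)),(B,m(77,0,53),b(193,398)),(B,m(140,85,0),b(67,566)),(B,m(-140,-85,24),b(583,355)),(B,m(-140,85,24),b(606,550))]
tr=[(A,m(-100,55,0),a(541,425)),(A,m(-100,-55,0),a(682,465)),(A,m(-90,-42,24),a(677,428)),(A,m(90,-42,24),a(762,302)),(A,m(-90,42,24),a(566,390)),
(B,m(100,55,0),b(203,191)),(B,m(-100,55,0),b(490,187)),(B,m(90,42,24),b(215,157)),(B,m(-90,42,24),b(478,160)),(B,m(-15,0,72),b(366,62))]
for n,o,g in(("bench",bench,[.7,.1,0]),("cradle",tr,[.7,-.2,0])):
    x,r=fitpose(o,0,g);print(n,x.round(4),np.degrees(x[2]).round(2));print(r.round(1).tolist())
# scraper: green pixels -> silhouettes
for n,f in F.items():
    i=f["img"].astype(int);g=((i[...,1]>i[...,0]*1.6)&(i[...,1]>i[...,2]*1.8)&(i[...,1]>60)).astype(np.uint8)
    k,l,s,c=cv2.connectedComponentsWithStats(g)
    for j in range(1,k):
        if s[j][4]>40: print(n,s[j].tolist(),c[j].round(1),onz(f,c[j],.025).round(4))
for u,v in((313,367),(413,413),(375,446),(306,462)): print("chip",onz(B,b(u,v),.041).round(3))
E
```

```text
bench [ 0.4983  0.1034 -0.0154] -0.88
[[0.2, 0.2], [-0.6, 0.4], [1.4, -2.3], [-1.3, -1.3], [1.5, -1.4], [-1.2, -0.9], [-0.4, -0.2], [0.2, -0.3], [-0.2, -0.4], [1.6, -0.8], [0.1, 1.1], [0.4, -0.2], [1.8, 3.8]]
cradle [ 0.5016 -0.2288  0.0742] 4.25
[[-0.2, 0.4], [0.7, 1.0], [-0.5, 0.1], [-0.1, 0.1], [-0.6, 1.5], [-0.8, 0.7], [-0.0, 0.9], [-0.3, -0.5], [-0.5, -1.6], [-0.3, -0.1]]
scene [146, 173, 22, 21, 237] [156.2 183.6] [0.5459 0.3725 0.025 ]
side [257, 298, 14, 51, 502] [264.1 323.6] [0.5353 0.3752 0.025 ]
side [326, 326, 7, 16, 77] [328.7 334.5] [0.4011 0.3933 0.025 ]
side [323, 350, 8, 17, 93] [326.5 358.8] [0.4104 0.4464 0.025 ]
chip [0.515 0.062 0.041]
chip [0.46  0.097 0.041]
chip [0.481 0.125 0.041]
chip [0.517 0.139 0.041]
```

```bash
python3 -m handwheel '[[[0,0,0,0,0,-0.02,-1],[0,0,0,-0.052,-0.0186,-0.005,-1],[0,0,0,-0.052,-0.0186,-0.005,-1],[0,0,0,-0.052,-0.0186,-0.005,-1],[0,0,0,-0.052,-0.0186,-0.005,-1],[0,0,0,-0.052,-0.0186,-0.005,-1],[0,0,0,-0.052,-0.0186,-0.005,-1],[0,0,0,-0.052,-0.0186,-0.005,-1]]]'; python3 -m handwheel '[[[0,0,10,0,0,0,-1],[0,0,10,0,0,0,-1],[0,0,10,0,0,0,-1],[0,0,10,0,0,0,-1],[0,0,10,0,0,0,-1],[0,0,10,0,0,0,-1],[0,0,8.7,0,0,0,-1],[0,0,0,0,0,0,-1],[0,0,0,0,0,0,-1]]]'
python3 - <<'E'
from plant import robot
from h import *
o=robot.observe();print(o["clock"],o["position"],o["ee_rot"],o["joint_pos"])
import pickle
F={n:robot.grab_frame(n) for n in("side","wrist")};pickle.dump(F,open("f1.pkl","wb"))
f=F["wrist"]
print({k:f[k] for k in f if k!="img"})
crop(f,0,0,512,384,1.5,"pics/w1.png",20)
E
```

```text
clock: 1.2
position: [0.5385, 0.3742, 0.2624]
ee_rot: [3.14, 0.0, 2.77]
contact_force: [0.1, 0.2, -0.0]
grip_width: 0.998
grasp_force: 0.0
clock: 2.33
position: [0.5371, 0.3755, 0.2611]
ee_rot: [3.141, -0.0, 1.575]
contact_force: [-0.0, -1.1, -0.4]
grip_width: 1.005
grasp_force: 0.0
2.325 [0.53706353 0.37545667 0.26113771] [ 3.14131673e+00 -4.66506244e-04  1.57452136e+00] [-1.03648215  0.37275692  0.44036966  1.60765224 -0.16769303  1.19825826
 -0.55773646]
{'fov_y': 71.81145721789471, 'cx': 256.83008505787143, 'cy': 189.3557521044441, 'k1': -0.004365854700219074, 'R': array([[ 9.99995237e-01,  3.08333974e-03, -1.34801112e-04],
       [ 2.99932778e-03, -9.60597567e-01,  2.77926821e-01],
       [ 7.27453192e-04, -2.77925902e-01, -9.60602240e-01]]), 't': array([-0.53943351,  0.31422997,  0.54931056])}
```

View pics/w1.png

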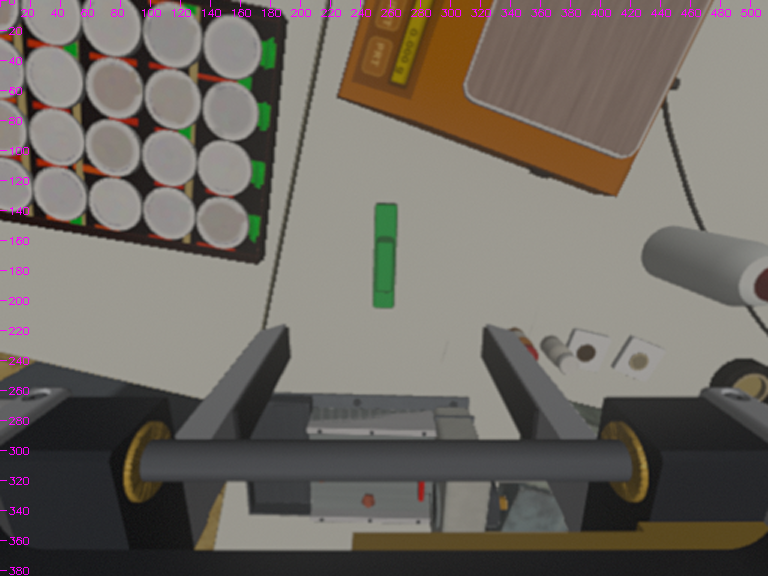

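The wrist view shows the scraper (body corners crop px (375,204),(397,204),(394,307),(373,307)), almost aligned with the tool; bench below partly behind the gripper.

```bash
python3 - <<'E'
from h import *
import pickle
F=pickle.load(open("f1.pkl","rb"));W=F["wrist"]
w=lambda u,v:np.array([u/1.5-.5,v/1.5-.5])
m=lambda *p:np.array(p)/1000
o=[(W,m(-12,56,30),w(375,204)),(W,m(12,56,30),w(397,204)),(W,m(12,-56,30),w(394,307)),(W,m(-12,-56,30),w(373,307)),
(W,m(-9,25,72),w(376.5,237)),(W,m(9,25,72),w(394,237)),(W,m(9,-25,72),w(393,292)),(W,m(-9,-25,72),w(376,292))]
x,r=fitpose(o,0,[.53,.37,0]);print(x.round(4),r.round(1).tolist())
i=W["img"].astype(int);g=((i[...,1]>i[...,0]*1.5)&(i[...,1]>i[...,2]*1.6)&(i[...,1]>50))[130:210,235:275].astype(np.uint8)
c=max(cv2.findContours(g,0,1)[0],key=cv2.contourArea);print(cv2.boxPoints(cv2.minAreaRect(c))+[235,130],cv2.minAreaRect(c))
E
```

```text
[ 0.5371  0.368  -0.0189] [[-0.5, -1.0], [0.6, -0.7], [0.5, 0.3], [-0.2, -0.0], [-0.6, 1.9], [0.6, 2.2], [0.3, -0.3], [-0.7, -0.6]]
[[248.77602005 203.97501373]
 [250.16819382 135.75853205]
 [263.50957489 136.0308075 ]
 [262.11740112 204.24729156]] ((21.142797470092773, 40.00291061401367), (13.344160079956055, 68.2306900024414), 1.1691392660140991)
```

```bash
python3 -m handwheel '[[[0,0,1.3,-0.0075,0,0.05,-1],[0,0,0,0,0,0.05,-1],[0,0,0,0,0,0.05,-1],[0,0,0,0,0,0.04,-1],[0,0,0,0,0,0.025,-1],[0,0,0,0,0,0.01,-1],[0,0,0,0,0,0,-1],[0,0,0,0,0,0,1],[0,0,0,0,0,0,1],[0,0,0,0,0,0,1],[0,0,0,0,0,0,1],[0,0,0,0,0,0,1]]]' 30; python3 -m handwheel '[[[0,0,0,0,0,0,1],[0,0,0,0,0,0,1],[0,0,0,0,0,0,1]]]'
```

```text
clock: 3.92
position: [0.5371, 0.3678, 0.0355]
ee_rot: [3.142, -0.0, 1.548]
contact_force: [0.7, 1.2, 0.2]
grip_width: 0.503
grasp_force: 0.0
clock: 4.3
position: [0.537, 0.3677, 0.0354]
ee_rot: [-3.141, 0.0, 1.548]
contact_force: [-0.1, -0.9, -0.8]
grip_width: 0.194
grasp_force: 30.0
```

```bash
python3 -m handwheel '[[[0,0,0,0,0,-0.02,1],[0,0,0,0,0,-0.05,1],[0,0,0,0,0,-0.06,1],[0,0,0,0,0,-0.06,1],[0,0,0,-0.03,-0.004,-0.05,1],[0,0,0,-0.055,-0.004,-0.015,1],[0,0,0,-0.06,-0.004,0,1],[0,0,0,-0.06,-0.004,0,1],[0,0,0,-0.06,-0.005,0,1],[0,0,0,-0.05,-0.004,0,1],[0,0,0,-0.04,-0.004,0,1],[0,0,0,-0.014,0,0,1]]]'; python3 -m handwheel '[[[0,0,0,0,0,0,1],[0,0,0,0,0,0,1]]]'
python3 - <<'E'
from plant import robot
from h import *
import pickle
F={n:robot.grab_frame(n) for n in("side","wrist","scene")};pickle.dump(F,open("f2.pkl","wb"))
crop(F["wrist"],0,0,512,384,1.5,"pics/w2.png",20)
E
```

```text
clock: 5.8
position: [0.4991, -0.0032, 0.2917]
ee_rot: [3.14, -0.001, 1.544]
contact_force: [1.1, 0.5, -0.3]
grip_width: 0.189
grasp_force: 30.0
clock: 6.05
position: [0.4998, 0.0008, 0.2907]
ee_rot: [3.142, -0.0, 1.549]
contact_force: [-0.1, -0.0, -1.8]
grip_width: 0.19
grasp_force: 30.0
```

View pics/w2.png

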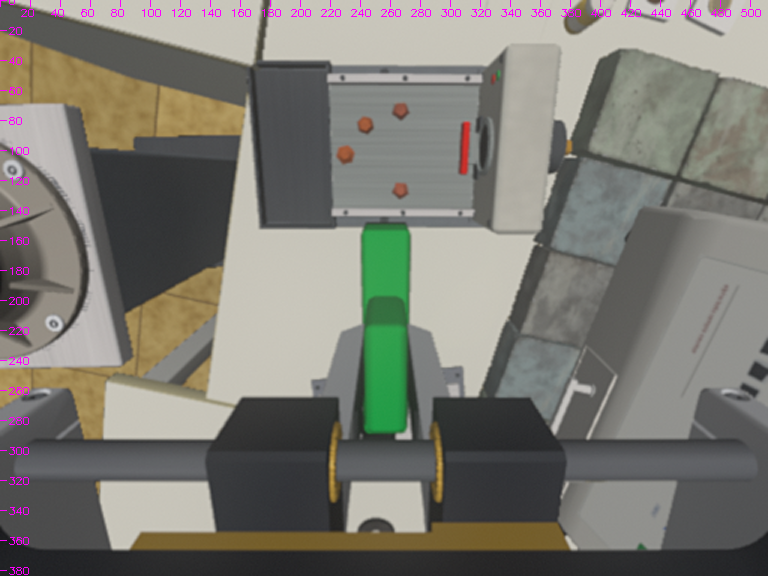

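Wrist view shows bench clearly: rails inner-edge front corners (329,82),(332,209), block top (503,45),(560,45),(541,232),(493,230), plunger bar (462,122)-(459,174), 4 chips at (400,110),(365,124),(345,154),(400,190).

```bash
cat >> h.py <<'E'
w=lambda u,v:np.array([u/1.5-.5,v/1.5-.5])
m=lambda *p:np.array(p)/1000
E
python3 - <<'E'
from h import *
import pickle
F=pickle.load(open("f2.pkl","rb"));W=F["wrist"]
o=[(W,m(-55,60,48),w(329,82)),(W,m(-55,-60,48),w(332,209)),(W,m(95,75,124),w(503,45)),(W,m(140,75,124),w(560,45)),(W,m(140,-75,124),w(541,232)),(W,m(95,-75,124),w(493,231)),
(W,m(77,25,57),w(462,122)),(W,m(77,-25,57),w(459,174)),(W,m(-140,85,24),w(250,62)),(W,m(-140,-85,24),w(260,227))]
x,r=fitpose(o,0,[.5,.1,0]);print(x.round(4),np.degrees(x[2]),r.round(1).tolist())
R=Ro.from_euler('z',x[2]).as_matrix()
for c in((400,110),(365,124),(345,154),(400,190)):
    p=onz(W,w(*c),.041);print("chip bench mm",((p-[x[0],x[1],0])@R*1000).round(1))
# scraper in hand: body far-end top corners
for c in((362,225),(411,225)): print(onz(W,w(*c),.2907-.0354+.030).round(4))
E
```

```text
[ 0.5     0.1017 -0.0226] -1.2965107414684174 [[-2.0, 0.8], [-1.0, 0.2], [1.7, -2.3], [2.6, -2.1], [1.0, 2.3], [-1.3, 2.9], [0.4, -0.5], [0.6, 0.6], [-4.1, -0.8], [-1.0, 1.8]]
chip bench mm [16.9 37.1 41. ]
chip bench mm [-18.2  24.1  41. ]
chip bench mm [-39.   -4.7  41. ]
chip bench mm [ 17.7 -40.5  41. ]
[0.4911 0.0573 0.2853]
[0.5138 0.0568 0.2853]
```

```bash
python3 - <<'E'
from h import *
import pickle
F=pickle.load(open("f2.pkl","rb"));W=F["wrist"]
g=cv2.cvtColor(W["img"],6).astype(int)
print(-W["R"].T@W["t"])
for c in(228,250,290,305): print(c,"up",g[40:62,c].tolist(),"low",g[132:154,c].tolist())
for r in(60,100,130): print(r,"front",g[r,210:232].tolist())
i=W["img"].astype(int);red=((i[...,2]>1.8*i[...,1])&(i[...,2]>110)&(i[...,2]>1.8*i[...,0])).astype(np.uint8)[75:125,295:325]
ys,xs=np.nonzero(red);print("red",xs.min()+295,xs.max()+295,ys.min()+75,ys.max()+75, cv2.minAreaRect(np.c_[xs,ys].astype(np.float32)))
for y in range(82,116,4): print(y, xs[ys==y-75].min()+295, xs[ys==y-75].max()+295, end='; ')
E
```

```text
[0.50278901 0.08171997 0.46978429]
228 up [195, 197, 192, 158, 121, 113, 113, 111, 126, 148, 114, 85, 85, 113, 137, 100, 100, 128, 136, 139, 137, 134] low [139, 139, 140, 141, 139, 137, 146, 168, 174, 164, 163, 163, 119, 106, 110, 111, 111, 110, 114, 149, 190, 198]
250 up [196, 198, 192, 157, 122, 114, 114, 113, 128, 169, 185, 187, 188, 183, 155, 103, 102, 130, 138, 139, 137, 135] low [138, 139, 138, 140, 137, 134, 140, 163, 182, 186, 187, 175, 123, 109, 113, 104, 74, 71, 84, 86, 91, 104]
290 up [195, 198, 194, 168, 128, 113, 114, 113, 120, 149, 178, 185, 186, 186, 167, 110, 98, 130, 137, 138, 140, 137] low [136, 137, 137, 137, 137, 133, 136, 156, 180, 186, 188, 177, 134, 113, 113, 116, 114, 113, 114, 140, 188, 198]
305 up [195, 197, 194, 167, 128, 113, 114, 114, 116, 141, 176, 185, 185, 185, 170, 117, 99, 130, 138, 139, 140, 138] low [137, 137, 136, 137, 137, 135, 132, 146, 166, 148, 141, 148, 132, 116, 113, 113, 113, 114, 115, 141, 189, 198]
60 front [82, 83, 82, 81, 78, 80, 81, 79, 89, 118, 134, 136, 137, 136, 137, 137, 136, 136, 137, 137, 135, 136]
100 front [79, 79, 80, 79, 79, 76, 77, 77, 77, 82, 102, 126, 133, 134, 129, 116, 107, 106, 110, 110, 110, 107]
130 front [82, 82, 82, 83, 81, 81, 79, 79, 79, 80, 84, 105, 128, 139, 138, 138, 137, 137, 137, 137, 137, 137]
red 307 312 81 115 ((14.583076477050781, 23.004615783691406), (4.825891494750977, 34.22500228881836), 3.1798300743103027)
82 309 312; 86 308 312; 90 308 312; 94 308 312; 98 308 312; 102 307 311; 106 307 311; 110 307 311; 114 307 310;
```

```bash
python3 - <<'E'
from h import *
import pickle
F=pickle.load(open("f2.pkl","rb"));W=F["wrist"]
def P(n,z,*ps):
    q=np.array([onz(W,p,z) for p in ps]);print(n,(q[:,:2]*1000).round(1).tolist(),np.degrees(np.arctan2(*(q[-1]-q[0])[[1,0]])).round(2))
P("rail+",.048,(250,54.22),(290,54.42),(305,54.55))
P("rail-",.048,(250,138.87),(290,139.1))
P("front",.036,(218.65,60),(220.25,100),(221.15,130))
P("plunger",.057,(307.5,81),(306.5,115.5))
E
```

```text
rail+ [[494.4, 162.9], [552.2, 161.4], [573.9, 160.8]] -1.5
rail- [[491.0, 42.2], [553.8, 40.5]] -1.52
front [[447.2, 158.3], [446.2, 101.6], [444.9, 56.1]] -91.23
plunger [[577.0, 124.1], [577.0, 75.9]] -89.97
```

```bash
python3 -m handwheel '[[[0,0,0,0.04,0.02,0,1],[0,0,0,0.05,0.024,0,1],[0,0,0,0.0114,0.004,0.02,1],[0,0,0,0,0,0.05,1],[0,0,0,0,0,0.06,1],[0,0,0,0,0,0.045,1],[0,0,0,0,0,0.02,1],[0,0,0,0,0,0.01,1],[0,0,0,0,0,0,1],[0,0,0,0,0,0,1]]]'
```

```text
clock: 7.45
position: [0.5505, 0.1001, 0.0864]
ee_rot: [3.14, -0.001, 1.548]
contact_force: [0.6, -0.3, -0.9]
grip_width: 0.19
grasp_force: 30.0
```

```bash
python3 -m handwheel '[[[0,0,0,0.001,0,0.005,1],[0,0,0,0,0,0.005,1],[0,0,0,0,0,0.002,1],[0,0,0,0,0,0,1]]]';python3 -m handwheel '[[[0,0,0,0,0,0.0015,1],[0,0,0,0,0,0.0015,1],[0,0,0,0,0,0,1]]]'
python3 - <<'E'
from plant import robot
from h import *
import pickle
F={n:robot.grab_frame(n) for n in("side","wrist","scene")};pickle.dump(F,open("f3.pkl","wb"))
a=F["wrist"]["img"][60:380,120:420];b=F["side"]["img"][185:280,220:345]
a=cv2.resize(a,(450,480));b=cv2.resize(b,(0,0),fx=2.8,fy=2.8,interpolation=2)
im=np.zeros((480,800,3),np.uint8);im[:,:450]=a;im[:b.shape[0],450:450+b.shape[1]]=b[:, :350]
cv2.imwrite("pics/c3.png",im)
E
```

```text
clock: 7.95
position: [0.5498, 0.1007, 0.0733]
ee_rot: [-3.141, 0.0, 1.548]
contact_force: [-0.1, 0.4, -1.7]
grip_width: 0.192
grasp_force: 30.0
clock: 8.32
position: [0.5501, 0.1009, 0.0712]
ee_rot: [3.142, -0.001, 1.548]
contact_force: [-5.0, -0.4, 16.4]
grip_width: 0.192
grasp_force: 30.0
```

View pics/c3.png

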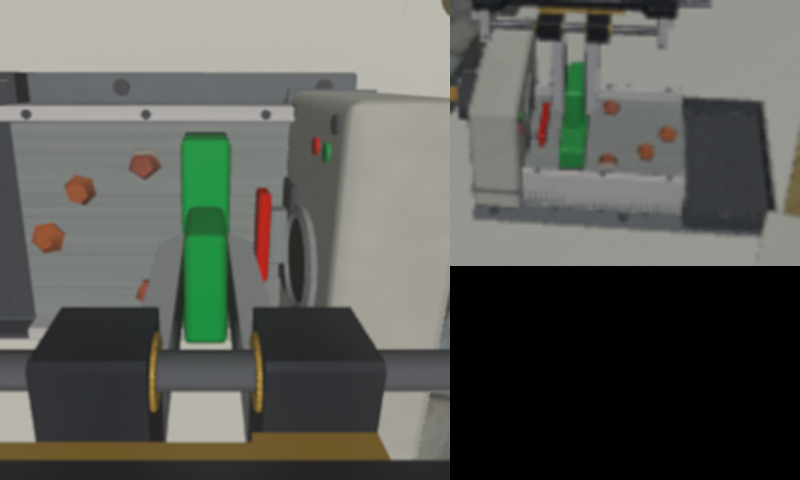

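```bash
python3 -m handwheel '[[[0,0,0,0,-0.006,-0.0005,1],[0,0,0,0,-0.01,0,1],[0,0,0,0,-0.01,0,1],[0,0,0,0,-0.01,0,1],[0,0,0,0,-0.01,0,1],[0,0,0,0,-0.01,0,1]]]';python3 -m handwheel '[[[0,0,0,0,-0.01,0,1],[0,0,0,0,-0.01,0,1],[0,0,0,0,-0.01,0,1],[0,0,0,0,-0.01,0,1],[0,0,0,0,-0.008,0,1],[0,0,0,0,-0.008,0,1],[0,0,0,0,0,0,1]]]'
python3 - <<'E'
from plant import robot
from h import *
import pickle
F={n:robot.grab_frame(n) for n in("side","wrist","scene")};pickle.dump(F,open("f3.pkl","wb"))
for n,f in F.items():
    i=f["img"].astype(int);g=((i[...,2]>1.4*i[...,1])&(i[...,2]>90)&(i[...,2]>1.6*i[...,0])).astype(np.uint8)
    k,l,s,c=cv2.connectedComponentsWithStats(g)
    for j in range(1,k):
        if s[j][4]>8:
            p=onz(f,c[j],.012)
            if .34<p[0]<.6 and -.05<p[1]<.25: print(n,s[j].tolist(),p.round(3),onz(f,c[j],.041).round(3))
E
```

```text
clock: 9.22
position: [0.4938, 0.1023, 0.0712]
ee_rot: [3.141, -0.0, 1.548]
contact_force: [2.1, 0.4, 3.4]
grip_width: 0.189
grasp_force: 30.0
clock: 10.1
position: [0.4371, 0.1035, 0.0712]
ee_rot: [-3.141, -0.0, 1.548]
contact_force: [-1.8, 0.3, 11.7]
grip_width: 0.188
grasp_force: 30.0
side [251, 222, 5, 15, 39] [0.584 0.057 0.012] [0.581 0.09  0.041]
side [312, 240, 3, 9, 17] [0.416 0.113 0.012] [0.42  0.144 0.041]
wrist [224, 160, 16, 12, 96] [0.415 0.139 0.012] [0.418 0.145 0.041]
wrist [232, 178, 9, 17, 115] [0.419 0.119 0.012] [0.422 0.127 0.041]
wrist [231, 198, 10, 17, 135] [0.419 0.099 0.012] [0.421 0.109 0.041]
scene [188, 218, 9, 6, 30] [0.421 0.112 0.012] [0.385 0.083 0.041]
scene [200, 223, 5, 4, 15] [0.417 0.068 0.012] [0.381 0.04  0.041]
```

```bash
python3 -m handwheel '[[[0,0,0,0,0,-0.01,1],[0,0,0,0,0,-0.03,1],[0,0,0,0,0,-0.05,1],[0,0,0,0,0,-0.05,1],[0,0,0,0,0,-0.04,1],[0,0,0,0,0,0,1]]]'
python3 - <<'E'
from plant import robot
from h import *
import pickle
F={n:robot.grab_frame(n) for n in("side","wrist","scene")};pickle.dump(F,open("f4.pkl","wb"))
a=cv2.resize(F["wrist"]["img"][60:260,150:400],(500,400),interpolation=2);b=cv2.resize(F["side"]["img"][205:280,240:345],(0,0),fx=2.8,fy=2.8,interpolation=2)
c=cv2.resize(F["scene"]["img"][175:245,155:255],(0,0),fx=2.9,fy=2.9,interpolation=2)
im=np.zeros((440,800,3),np.uint8);im[:400,:500]=a
im[:b.shape[0],500:500+b.shape[1]]=b[:, :300];im[215:215+c.shape[0],500:500+c.shape[1]]=c
cv2.imwrite("pics/c4.png",im)
E
```

```text
clock: 11.0
position: [0.4385, 0.1037, 0.2533]
ee_rot: [3.139, -0.003, 1.548]
contact_force: [-0.0, -0.3, -2.4]
grip_width: 0.193
grasp_force: 30.0
```

View pics/c4.png

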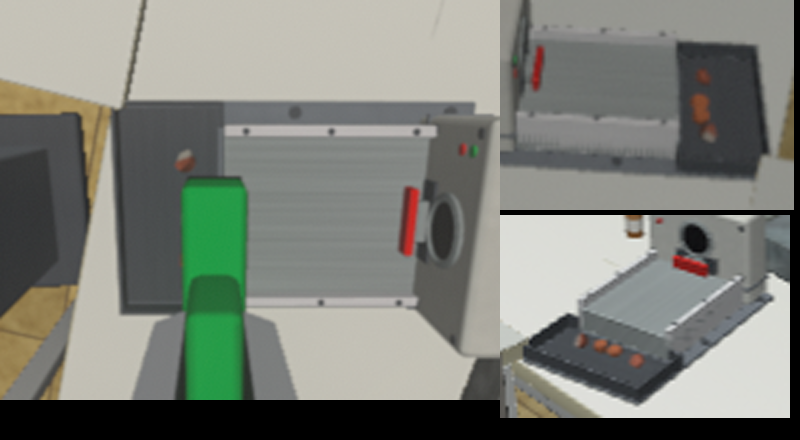

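All four chips lie in the pan and the deck is clean. Return the scraper to its old place.

```bash
python3 -m handwheel '[[[0,0,0,0.04,0.0125,0,1],[0,0,0,0.055,0.02,0,1],[0,0,0,0.057,0.02,0,1],[0,0,0,0.055,0.02,0,1],[0,0,0,0.04,0.015,0,1],[0,0,0,0.02,0.005,0.03,1],[0,0,0,0,0,0.05,1],[0,0,0,0,0,0.06,1],[0,0,0,0,0,0.04,1],[0,0,0,0,0,0.02,1],[0,0,0,0,0,0.008,1],[0,0,0,0,0,0.004,1]]]'; python3 -m handwheel '[[[0,0,0,0,0,0.003,1],[0,0,0,0,0,0,1],[0,0,0,0,0,0.002,1],[0,0,0,0,0,0,1]]]'
```

```text
clock: 12.65
position: [0.5371, 0.3684, 0.0395]
ee_rot: [3.141, -0.0, 1.548]
contact_force: [1.0, -0.3, -0.1]
grip_width: 0.188
grasp_force: 30.0
clock: 13.15
position: [0.5369, 0.3686, 0.0352]
ee_rot: [3.141, -0.001, 1.548]
contact_force: [-3.9, -2.4, 12.5]
grip_width: 0.188
grasp_force: 30.0
```

```bash
python3 -m handwheel '[[[0,0,0,0,0,0,-1],[0,0,0,0,0,0,-1],[0,0,0,0,0,0,-1],[0,0,0,0,0,-0.02,-1],[0,0,0,0,0,-0.06,-1],[0,0,0,0,0,-0.06,-1],[0,0,0,0,0,-0.06,-1],[0,0,0,-0.03,-0.018,-0.06,-1],[0,0,0,-0.055,-0.02,0,-1],[0,0,0,-0.055,-0.02,0,-1],[0,0,0,-0.055,-0.015,0,-1],[0,0,0,-0.055,0,0,-1]]]'; python3 -m handwheel '[[[0,0,0,-0.055,0,0,-1],[0,0,0,-0.055,0,0,-1],[0,0,0,-0.055,0,0,-1],[0,0,0,-0.055,0,0,-1],[0,0,0,-0.055,0,0,-1],[0,0,0,-0.05,0,0,-1],[0,0,0,-0.025,0,0,-1],[0,0,0,0,0,0,-1]]]'; python3 -m handwheel '[[[0,0,10,0,0,0,-1],[0,0,10,0,0,0,-1],[0,0,10,0,0,0,-1],[0,0,10,0,0,0,-1],[0,0,10,0,0,0,-1],[0,0,10,0,0,0,-1],[0,0,10,0,0,0,-1],[0,0,10,0,0,0,-1],[0,0,4.4,0,0,0,-1],[0,0,0,0,0,0,-1],[0,0,0,0,0,0,-1]]]'
python3 - <<'E'
from plant import robot
from h import *
import pickle
F={n:robot.grab_frame(n) for n in("side","wrist","scene")};pickle.dump(F,open("f5.pkl","wb"))
crop(F["wrist"],0,0,512,384,1.5,"pics/w5.png",20)
f=F["side"];i=f["img"].astype(int);g=((i[...,1]>i[...,0]*1.6)&(i[...,1]>i[...,2]*1.8)&(i[...,1]>60)).astype(np.uint8)
k,l,s,c=cv2.connectedComponentsWithStats(g);print([s[j].tolist() for j in range(1,k) if s[j][4]>200])
E
```

```text
clock: 14.65
position: [0.4587, 0.121, 0.2891]
ee_rot: [3.141, -0.002, 1.548]
contact_force: [1.8, -0.4, 0.7]
grip_width: 1.0
grasp_force: 0.0
clock: 15.65
position: [0.451, -0.2291, 0.2887]
ee_rot: [3.141, 0.0, 1.544]
contact_force: [-0.0, 1.6, 0.2]
grip_width: 1.0
grasp_force: 0.0
clock: 17.02
position: [0.4518, -0.2265, 0.2881]
ee_rot: [-3.141, -0.0, 0.077]
contact_force: [-0.5, 0.5, -0.2]
grip_width: 0.997
grasp_force: 0.0
[[257, 298, 14, 51, 500]]
```

View pics/w5.png

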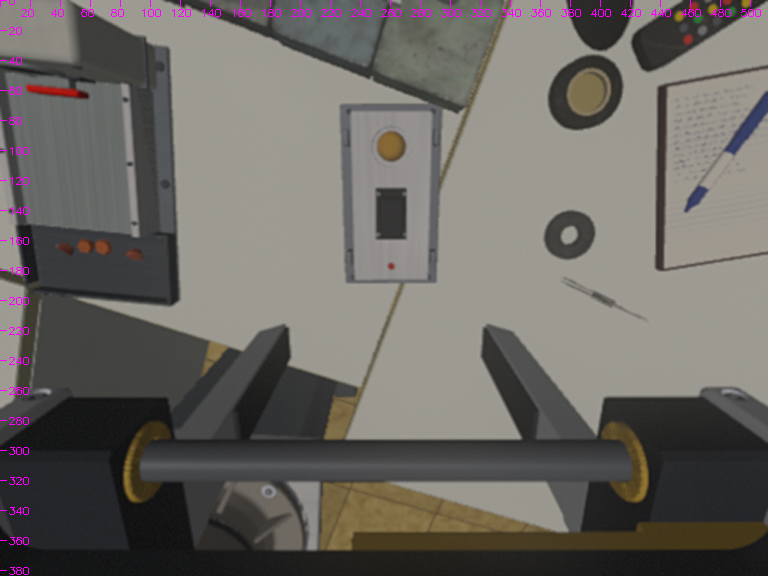

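```bash
python3 - <<'E'
from h import *
import pickle
F=pickle.load(open("f5.pkl","rb"));W=F["wrist"]
g=cv2.cvtColor(W["img"],6).astype(int)
for r in(105,115,162,170,178): print(r,g[r,226:242].tolist(),g[r,280:296].tolist())
for c in(245,275): print(c,g[66:82,c].tolist(),g[180:192,c].tolist())
print("grip rows");
for r in(130,140,150): print(r,g[r,246:276].tolist())
print(g[120:164,260].tolist())
for n,p,z in(("ball",w(391,146),.036),("dot",w(391,266),.024),("gripC-top",w(391.5,214),.072)): print(n,onz(W,p,z).round(4))
E
```

```text
105 [151, 133, 110, 102, 101, 102, 100, 104, 124, 140, 144, 144, 143, 142, 145, 145] [147, 147, 147, 146, 147, 149, 146, 122, 101, 97, 98, 98, 95, 108, 138, 154]
115 [153, 137, 113, 99, 100, 101, 99, 102, 117, 137, 144, 145, 143, 143, 144, 145] [147, 147, 147, 147, 148, 148, 141, 116, 100, 98, 99, 95, 100, 122, 112, 90]
162 [154, 155, 152, 128, 105, 99, 98, 99, 99, 111, 133, 145, 145, 143, 144, 144] [150, 150, 149, 151, 148, 128, 105, 97, 97, 97, 97, 110, 138, 153, 154, 154]
170 [154, 155, 153, 132, 102, 98, 100, 92, 78, 97, 133, 144, 145, 143, 143, 143] [148, 148, 148, 148, 146, 122, 89, 88, 98, 95, 92, 115, 144, 154, 154, 154]
178 [154, 155, 153, 137, 111, 98, 97, 99, 96, 104, 131, 145, 145, 143, 143, 142] [146, 147, 146, 146, 144, 122, 100, 97, 98, 94, 99, 134, 153, 155, 155, 153]
245 [153, 155, 147, 107, 97, 101, 100, 107, 130, 141, 142, 141, 141, 140, 141, 140] [144, 145, 144, 144, 146, 142, 127, 100, 113, 149, 156, 154]
275 [154, 154, 146, 110, 96, 99, 97, 106, 134, 146, 146, 146, 146, 146, 147, 147] [143, 143, 144, 144, 144, 140, 118, 102, 120, 151, 156, 155]
grip rows
130 [141, 143, 145, 141, 109, 86, 80, 65, 53, 49, 50, 51, 51, 51, 50, 50, 52, 49, 50, 49, 52, 53, 64, 78, 94, 129, 146, 147, 146, 146]
140 [143, 143, 145, 141, 108, 67, 50, 50, 52, 54, 53, 53, 54, 53, 53, 52, 53, 53, 54, 53, 53, 51, 50, 47, 73, 126, 147, 148, 147, 146]
150 [143, 143, 146, 141, 107, 67, 51, 51, 52, 53, 53, 54, 52, 54, 53, 53, 53, 54, 51, 52, 52, 51, 48, 49, 80, 128, 147, 148, 147, 147]
[146, 145, 146, 147, 138, 96, 57, 50, 51, 51, 50, 48, 49, 51, 51, 53, 54, 54, 53, 53, 53, 54, 53, 52, 53, 54, 52, 54, 53, 51, 53, 54, 52, 54, 52, 53, 53, 49, 54, 93, 140, 147, 146, 144]
ball [ 0.5576 -0.224   0.036 ]
dot [ 0.4287 -0.2345  0.024 ]
gripC-top [ 0.4925 -0.2293  0.072 ]
```

```bash
python3 - <<'E'
from h import *
import pickle
W=pickle.load(open("f5.pkl","rb"))["wrist"]
q=lambda *p:np.array([onz(W,x,.024)[:2] for x in p])
L=q((233.9,105),(234.25,115),(235.5,162),(235.7,170),(235.65,178));R=q((287,105),(286.75,115),(285.3,162),(285,170),(285,178))
N=q((245,73.65),(275,73.55));B=q((245,186.2),(275,185.85))
fl=np.polyfit(L[:,0],L[:,1],1);fr=np.polyfit(R[:,0],R[:,1],1)
print("yaws",np.degrees(np.arctan([fl[0],fr[0]])),"nose",N,"back",B)
yaw=np.arctan((fl[0]+fr[0])/2);u=np.array([np.cos(yaw),np.sin(yaw)])
cx=(N.mean(0)@u+B.mean(0)@u)/2;print("len",N.mean(0)@u-B.mean(0)@u)
mid=(L.mean(0)+R.mean(0))/2;c=mid+u*(cx-mid@u);print("width",(L.mean(0)-R.mean(0))@[-u[1],u[0]],"centre",c,"yaw",yaw,"grip",c-.015*u)
E
```

```text
yaws [4.56450519 4.46553168] nose [[ 0.59027616 -0.19796053]
 [ 0.59398789 -0.24420276]] back [[ 0.41003856 -0.20964073]
 [ 0.41468002 -0.26146698]]
len 0.18035411641105603
width 0.08445732309565708 centre [ 0.50230133 -0.22902279] yaw 0.07880199633232743 grip [ 0.48734788 -0.2302036 ]
```

```bash
python3 -m handwheel '[[[0,0,0.1,0.02,0.004,0.02,-1],[0,0,0,0.0151,0.0024,0.05,-1],[0,0,0,0,0,0.05,-1],[0,0,0,0,0,0.05,-1],[0,0,0,0,0,0.04,-1],[0,0,0,0,0,0.025,-1],[0,0,0,0,0,0.013,-1],[0,0,0,0,0,0.005,0],[0,0,0,0,0,0,0.42],[0,0,0,0,0,0,0.42],[0,0,0,0,0,0,0.42],[0,0,0,0,0,0,0.42]]]' 10; python3 -m handwheel '[[[0,0,0,0,0,0,0.46],[0,0,0,0,0,0,0.5],[0,0,0,0,0,0,0.54],[0,0,0,0,0,0,0.58],[0,0,0,0,0,0,0.8],[0,0,0,0,0,0,1],[0,0,0,0,0,0,1]]]' 10;  python3 -m handwheel '[[[0,0,0,0,0,0,1],[0,0,0,0,0,0,1],[0,0,0,0,0,0,1]]]' 60
```

```text
clock: 18.68
position: [0.4874, -0.2307, 0.0353]
ee_rot: [3.142, -0.0, 0.073]
contact_force: [0.1, 0.1, -0.1]
grip_width: 0.505
grasp_force: 0.0
clock: 19.55
position: [0.4872, -0.2307, 0.035]
ee_rot: [-3.141, 0.0, 0.073]
contact_force: [-0.7, 3.1, 3.1]
grip_width: 0.256
grasp_force: 10.0
clock: 19.92
position: [0.4873, -0.2307, 0.035]
ee_rot: [-3.141, 0.0, 0.073]
contact_force: [-1.2, 2.3, 2.2]
grip_width: 0.246
grasp_force: 60.0
```

```bash
python3 -m handwheel '[[[0,0,0,0,0,-0.002,1],[0,0,0,0,0,-0.004,1],[0,0,0,0,0,-0.006,1],[0,0,0,0,0,-0.008,1],[0,0,0,0,0,-0.008,1],[0,0,0,0,0,-0.008,1],[0,0,0,0,0,-0.008,1],[0,0,0,0,0,-0.006,1],[0,0,0,0,0,-0.004,1],[0,0,0,0,0,-0.003,1],[0,0,0,0,0,-0.002,1],[0,0,0,0,0,-0.001,1]]]' 60
python3 - <<'E'
from plant import robot
from h import *
import pickle
o=robot.observe();print(o["contact_force"],o["torque"])
F={n:robot.grab_frame(n) for n in("side","wrist","scene")};pickle.dump(F,open("f6.pkl","wb"))
a=F["wrist"]["img"][20:220,170:350];b=F["side"]["img"][140:200,245:325];c=F["scene"]["img"][205:275,255:330]
im=np.zeros((590,800,3),np.uint8)
for s,k,x,y in((a,2.4,0,0),(b,4.4,440,0),(c,4.4,440,275)):
    t=cv2.resize(s,None,fx=k,fy=k,interpolation=2);im[y:y+t.shape[0],x:x+t.shape[1]]=t
cv2.imwrite("pics/c6.png",im)
E
```

```text
clock: 21.42
position: [0.4872, -0.2308, 0.095]
ee_rot: [3.142, 0.0, 0.073]
contact_force: [0.5, 0.1, -2.1]
grip_width: 0.252
grasp_force: 60.0
[ 0.53875586  0.13388961 -2.11385291] [-0.00973626  0.23718979 -0.01708219]
```

View pics/c6.png

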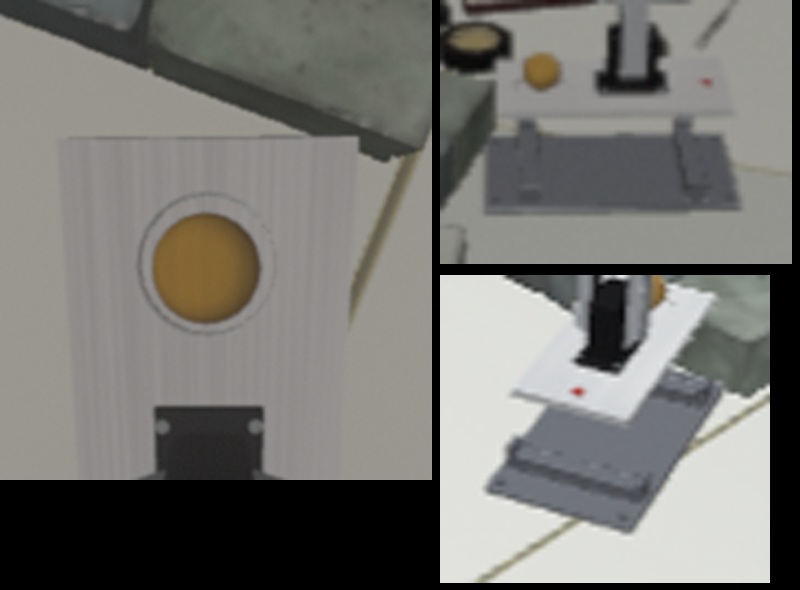

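```bash
cat > tf.py <<'E'
from h import *
def trayfit(obs,T,yaw,zunder):
    # unknown: centre x,y,z, yaw, pitch, roll ; weak priors
    c0=np.array([T[0]+.015*np.cos(yaw),T[1]+.015*np.sin(yaw),zunder])
    def r(q):
        R=Ro.from_euler('xyz',q[3:]).as_matrix()
        e=[proj(f,R@np.array(l)+q[:3])-p for f,l,p in obs]
        return np.concatenate(e+[(q[:3]-c0)/.002,(q[3:5])/.03])
    s=least_squares(r,np.r_[c0,0,0,yaw]);return s.x,s.fun
E
python3 - <<'E'
from tf import *
import pickle
from plant import robot
F=pickle.load(open("f6.pkl","rb"));W,S,C=F["wrist"],F["side"],F["scene"]
g=cv2.cvtColor(W["img"],6).astype(int)
for r in(85,120,160,185): print(r,g[r,190:210].tolist(),g[r,305:322].tolist())
for c in(200,255,312): print(c,g[70:84,c].tolist())
wp=lambda u,v:np.array([170+u/2.4-.5,20+v/2.4-.5]);sp=lambda u,v:np.array([245+(u-440)/4.4-.5,140+v/4.4-.5]);cp=lambda u,v:np.array([255+(u-440)/4.4-.5,205+(v-275)/4.4-.5])
o=[(W,m(90,42,6),wp(59,138)),(W,m(90,-42,6),wp(358,137)),(S,m(90,42,0),sp(497,117)),(S,m(-90,42,0),sp(732,116)),(S,m(-90,-42,6),sp(727,58)),
(C,m(-90,42,6),cp(511,392)),(C,m(-90,-42,0),cp(629,424)),(C,m(90,-42,6),cp(715,293))]
x,f=trayfit(o,[.4872,-.2308],.077,.078);print(x[:3].round(4),np.degrees(x[3:]).round(2),f.round(1))
E
```

```text
85 [151, 150, 151, 149, 144, 142, 143, 142, 142, 140, 140, 142, 140, 140, 137, 137, 138, 139, 143, 144] [140, 139, 139, 138, 138, 140, 141, 140, 140, 141, 141, 139, 140, 142, 148, 151, 147]
120 [152, 151, 151, 150, 151, 151, 145, 142, 140, 142, 141, 140, 141, 142, 142, 140, 137, 137, 139, 141] [140, 141, 141, 143, 143, 143, 144, 143, 144, 143, 143, 145, 148, 150, 150, 150, 151]
160 [152, 150, 150, 150, 150, 151, 151, 151, 148, 145, 142, 141, 141, 140, 139, 143, 143, 140, 138, 138] [144, 144, 145, 144, 145, 145, 145, 146, 147, 148, 149, 150, 151, 150, 151, 151, 150]
185 [151, 149, 150, 151, 150, 150, 150, 151, 151, 150, 146, 142, 141, 142, 139, 139, 140, 142, 142, 140] [145, 145, 146, 145, 147, 145, 146, 147, 149, 151, 150, 151, 149, 149, 151, 149, 151]
200 [150, 149, 149, 151, 151, 152, 146, 132, 138, 140, 141, 141, 141, 141]
255 [149, 149, 149, 150, 149, 149, 143, 120, 133, 138, 137, 139, 137, 137]
312 [62, 57, 60, 59, 61, 59, 87, 132, 143, 140, 141, 140, 141, 140]
[ 0.5023 -0.2295  0.0779] [-0.82  0.16  4.01] [-0.8  0.1  0.5  0.7 -0.6  0.8 -0.2  0.6 -2.  -0.1  0.7 -0.9  0.2  0.4
  1.4  0.3  0.1  0.1 -0.  -0.5  0.1]
```

```bash
python3 -m handwheel '[[[0,0,0,-0.002,0,0,1],[0,0,0,-0.004,0,0,1],[0,0,0,-0.005,-0.001,0,1],[0,0,0,-0.005,-0.003,0,1],[0,0,0.3,-0.004,-0.005,0,1],[0,0,0.3,-0.002,-0.007,0,1],[0,0,0.3,-0.001,-0.009,0,1],[0,0,0.3,0,-0.009,0,1],[0,0,0.3,0,-0.009,0,1],[0,0,0.3,0,-0.009,0,1],[0,0,0.3,0,-0.009,0,1],[0,0,0.3,0,-0.009,0,1]]]'; python3 -m handwheel '[[[0,0,0.3,0,-0.009,0,1],[0,0,0.3,0,-0.009,0,1],[0,0,0.3,0,-0.009,0,1],[0,0,0.3,0,-0.009,0,1],[0,0,0.3,0,-0.009,0,1],[0,0,0.3,0,-0.009,0,1],[0,0,0.3,0,-0.009,0,1],[0,0,0.3,0,-0.009,0,1],[0,0,0.3,0,-0.009,0,1],[0,0,0.3,0,-0.009,0,1],[0,0,0.3,0,-0.009,0,1],[0,0,0.2,0,-0.009,0,1]]]'; python3 -c "
from plant import robot
o=robot.observe();print(o['position'],o['ee_rot'],o['grasp_force'],o['contact_force'])"
```

```text
clock: 23.08
position: [0.4605, -0.162, 0.095]
ee_rot: [3.141, 0.0, 0.031]
contact_force: [0.3, 0.6, -2.8]
grip_width: 0.25
grasp_force: 60.0
clock: 24.58
position: [0.4603, -0.054, 0.095]
ee_rot: [3.142, -0.0, -0.03]
contact_force: [1.3, 0.1, -2.4]
grip_width: 0.251
grasp_force: 60.0
[ 0.46025061 -0.05399633  0.09498031] [ 3.14151767e+00 -2.12802785e-05 -2.99993437e-02] 59.97633934020996 [ 1.28978838  0.09503969 -2.3979988 ]
```

```bash
python3 -m handwheel '[[[0,0,0,-0.0005,-0.009,0,1],[0,0,0,-0.001,-0.009,0,1],[0,0,0,-0.002,-0.009,0,1],[0,0,0,-0.002,-0.009,0,1],[0,0,0,-0.002,-0.009,0,1],[0,0,0,-0.002,-0.009,0,1],[0,0,0,-0.002,-0.009,0,1],[0,0,0,-0.002,-0.009,0,1],[0,0,0,-0.002,-0.009,0,1],[0,0,0,-0.002,-0.009,0,1],[0,0,0,-0.0015,-0.009,0,1],[0,0,0,-0.001,-0.009,0,1]]]'; python3 -m handwheel '[[[0,0,0,0,-0.009,0,1],[0,0,0,0,-0.009,0,1],[0,0,0,0,-0.009,0,1],[0,0,0,0,-0.008,0,1],[0,0,0,0,-0.006,0,1],[0,0,0,0,-0.004,0,1],[0,0,0,0,-0.002,0,1],[0,0,0,0,-0.001,0,1],[0,0,0,0,0,0,1],[0,0,0,0,0,0,1]]]'
cat > meas.py <<'E'
from plant import robot
from h import *
import pickle
o=robot.observe();print(o['clock'],o['position'].round(4),o['ee_rot'].round(4),o['contact_force'].round(1),o['grasp_force'])
F={n:robot.grab_frame(n) for n in("side","wrist","scene")};pickle.dump(F,open("f7.pkl","wb"))
for n,f in F.items():
    i=cv2.GaussianBlur(f["img"],(0,0),.7).astype(int)
    for nm,g in(("ball",(i[...,2]>1.7*i[...,0])&(i[...,1]>1.25*i[...,0])&(i[...,2]>90)&(i[...,2]<1.9*i[...,1])),("red",(i[...,2]>1.9*i[...,1])&(i[...,2]>100)&(i[...,2]>1.8*i[...,0]))):
        k,l,s,c=cv2.connectedComponentsWithStats(g.astype(np.uint8))
        for j in range(1,k):
            z=.1 if nm=="ball" else .057; p=onz(f,c[j],z)
            if s[j][4]>12 and .4<p[0]<.62 and .02<p[1]<.19: print(n,nm,s[j].tolist(),c[j].round(1),p.round(4))
E
python3 meas.py
```

```text
clock: 26.08
position: [0.4433, 0.0546, 0.095]
ee_rot: [3.142, 0.0, -0.03]
contact_force: [-0.8, -0.2, -2.1]
grip_width: 0.253
grasp_force: 60.0
clock: 27.32
position: [0.4449, 0.1018, 0.095]
ee_rot: [-3.142, 0.0, -0.03]
contact_force: [0.6, 0.6, -2.5]
grip_width: 0.253
grasp_force: 60.0
27.325 [0.4449 0.1018 0.095 ] [-3.1416  0.     -0.03  ] [ 0.6  0.6 -2.5] 59.97655212879181
side ball [274, 212, 9, 9, 70] [278.  216.1] [0.5132 0.1041 0.1   ]
side red [252, 222, 3, 14, 29] [253.  228.7] [0.5793 0.1088 0.057 ]
wrist ball [235, 110, 43, 44, 1474] [255.8 131.7] [0.5155 0.1    0.1   ]
wrist red [220, 31, 67, 11, 647] [253.5  35.6] [0.5814 0.0998 0.057 ]
scene ball [206, 185, 7, 7, 38] [208.9 187.9] [0.5069 0.0982 0.1   ]
```

```bash
python3 - <<'E'
from h import *
import pickle
W=pickle.load(open("f7.pkl","rb"))["wrist"];g=cv2.cvtColor(W["img"],6).astype(int)
for r in(45,70,90,120): print(r,"L",g[r,140:206].tolist(),"\n   R",g[r,300:366].tolist())
print([g[68:84,c].tolist() for c in(205,255,305)])
i=W["img"].astype(int);red=(i[...,2]>1.7*i[...,1])&(i[...,2]>100)
for c in(222,235,250,265,280): print(c,np.nonzero(red[20:60,c])[0]+20)
for r in(33,36,39): print(r,np.nonzero(red[r,200:300])[0][[0,-1]]+200)
E
```

```text
45 L [164, 163, 163, 163, 163, 163, 163, 164, 163, 163, 162, 163, 163, 163, 163, 163, 163, 162, 162, 164, 162, 141, 108, 92, 94, 116, 141, 151, 152, 153, 154, 155, 154, 151, 137, 109, 80, 70, 74, 91, 107, 113, 114, 114, 115, 115, 114, 113, 114, 110, 111, 111, 113, 113, 115, 115, 114, 113, 111, 112, 112, 112, 111, 110, 111, 113] 
   R [114, 114, 114, 111, 111, 112, 114, 112, 111, 110, 110, 113, 112, 112, 112, 112, 114, 113, 113, 111, 113, 113, 112, 113, 111, 111, 110, 109, 105, 102, 103, 118, 142, 150, 152, 151, 152, 154, 153, 153, 143, 117, 97, 92, 93, 90, 108, 151, 163, 162, 161, 161, 163, 162, 162, 162, 162, 163, 161, 162, 162, 162, 162, 162, 162, 163]
70 L [164, 163, 163, 164, 163, 162, 163, 163, 164, 163, 164, 164, 163, 163, 163, 164, 163, 164, 162, 163, 163, 164, 162, 145, 114, 94, 92, 107, 135, 151, 153, 153, 154, 155, 155, 152, 137, 110, 82, 72, 77, 93, 108, 114, 114, 115, 116, 115, 114, 113, 113, 111, 111, 112, 113, 115, 115, 116, 115, 114, 113, 112, 112, 111, 109, 112] 
   R [116, 114, 113, 112, 114, 115, 113, 111, 111, 112, 114, 114, 113, 113, 115, 114, 114, 114, 113, 113, 
[... 1307 characters left out ...]
, 135, 119, 115, 115, 114, 112, 110, 107, 105, 118, 138, 124, 91, 72, 71, 72, 73, 88, 117, 112, 99, 96, 94, 109, 147, 163, 164, 162, 162, 162, 163, 163, 163, 162, 162, 162, 163, 163, 163, 163, 162, 162, 163, 163, 164, 164, 163, 164, 162]
[[112, 112, 112, 111, 112, 111, 111, 111, 111, 125, 145, 149, 148, 147, 148, 147], [111, 111, 112, 111, 111, 112, 112, 110, 115, 132, 148, 151, 148, 148, 149, 149], [114, 115, 115, 115, 113, 114, 115, 112, 119, 141, 152, 150, 152, 150, 151, 152]]
222 [32 33 34 35 36 37 38 39 40]
235 [31 32 33 34 35 36 37 38 39 40]
250 [31 32 33 34 35 36 37 38 39 40]
265 [31 32 33 34 35 36 37 38 39 40]
280 [31 32 33 34 35 36 37 38 39 40]
33 [220 286]
36 [220 286]
39 [220 286]
```

```bash
python3 - <<'E'
from h import *
import pickle
W=pickle.load(open("f7.pkl","rb"))["wrist"]
q=lambda z,*p:np.array([onz(W,x,z)[:2] for x in p])
def ln(n,a):
    k=np.polyfit(a[:,0],a[:,1],1);print(n,np.degrees(np.arctan(k[0])).round(2),(np.polyval(k,.45)*1000).round(1),(np.polyval(k,.575)*1000).round(1));return k
a=ln("railL",q(.048,(174.9,45),(176.9,70),(178.55,90)));b=ln("railR",q(.048,(331.4,45),(329.57,70),(328.4,90)))
c=ln("trayL",q(.084,(193.8,90),(195.7,120)));d=ln("trayR",q(.084,(318.75,90),(317.1,120)))
for x in(.45,.55): print(x,"bench mid",np.polyval((a+b)/2,x),"tray mid",np.polyval((c+d)/2,x))
N=q(.084,(205,77.5),(255,77),(305,76.7));print("nose",N,np.degrees(np.polyfit(N[:,1],N[:,0],1)[0]))
print("bar",q(.057,(253,40.5)))
E
```

```text
railL -1.42 163.6 160.5
railR -1.55 43.6 40.3
trayL -1.61 143.6 140.1
trayR -1.38 59.0 56.0
0.45 bench mid 0.10360265440825561 tray mid 0.10129608956632331
0.55 bench mid 0.10101459764441158 tray mid 0.09868626073681744
nose [[0.55078457 0.13279193]
 [0.55008514 0.09949489]
 [0.54928431 0.06622689]] 1.291331547502661
bar [[0.57823836 0.10024466]]
```

```bash
python3 -m handwheel '[[[0,0,0,0,-0.0003,0.002,1],[0,0,0,0,-0.0005,0.004,1],[0,0,0,0,-0.0005,0.005,1],[0,0,0,0,-0.0005,0.006,1],[0,0,0,0,-0.0005,0.005,1],[0,0,0,0,0,0.004,1],[0,0,0,0,0,0.003,1],[0,0,0,0,0,0.002,1],[0,0,0,0,0,0.001,1],[0,0,0,0,0,0,1]]]'; python3 -m handwheel '[[[0,0,0,0.001,0,0,1],[0,0,0,0.002,0,0,1],[0,0,0,0.003,0,0,1],[0,0,0,0.004,0,0,1],[0,0,0,0.004,0,0,1],[0,0,0,0.003,0,0,1],[0,0,0,0.002,0,0,1],[0,0,0,0.001,0,0,1],[0,0,0,0,0,0,1],[0,0,0,0,0,0,1]]]';python3 meas.py
```

```text
clock: 28.72
position: [0.445, 0.1042, 0.063]
ee_rot: [3.142, 0.0, -0.03]
contact_force: [-0.3, -0.2, -3.3]
grip_width: 0.254
grasp_force: 60.0
clock: 29.98
position: [0.4648, 0.1036, 0.063]
ee_rot: [3.142, 0.0, -0.03]
contact_force: [0.8, -1.0, -1.7]
grip_width: 0.25
grasp_force: 60.0
29.975 [0.4648 0.1036 0.063 ] [ 3.1416e+00  1.0000e-04 -2.9800e-02] [ 0.8 -1.  -1.7] 59.97654318809509
side ball [266, 221, 10, 10, 70] [270.4 225.7] [0.5318 0.1439 0.1   ]
side red [252, 222, 3, 14, 29] [253.  228.7] [0.5793 0.1088 0.057 ]
wrist ball [235, 110, 43, 44, 1478] [255.8 131.7] [0.5376 0.1017 0.1   ]
wrist ball [296, 284, 10, 51, 242] [301.5 311.8] [0.4229 0.0757 0.1   ]
wrist ball [209, 296, 5, 38, 132] [210.8 316. ] [0.4214 0.1345 0.1   ]
wrist ball [224, 322, 31, 33, 921] [239.6 338.3] [0.4028 0.1167 0.1   ]
wrist red [138, 9, 13, 5, 47] [144.   10.7] [0.609  0.1678 0.057 ]
wrist red [218, 51, 77, 12, 840] [256.4  56.9] [0.5813 0.1001 0.057 ]
wrist red [254, 286, 7, 7, 46] [256.9 289.1] [0.4089 0.1049 0.057 ]
scene ball [209, 190, 8, 8, 42] [212.4 193.2] [0.4822 0.0671 0.1   ]
scene red [215, 189, 12, 6, 34] [220.3 191.4] [0.5714 0.0965 0.057 ]
```

```bash
python3 -m handwheel '[[[0,0,0,0.001,0,0,1],[0,0,0,0.002,0,0,1],[0,0,0,0.002,0,0,1],[0,0,0,0.002,0,0,1],[0,0,0,0.002,0,0,1],[0,0,0,0.002,0,0,1],[0,0,0,0.002,0,0,1],[0,0,0,0.002,0,0,1],[0,0,0,0.0015,0,0,1],[0,0,0,0.0005,0,0,1],[0,0,0,0,0,0,1],[0,0,0,0,0,0,1]]]';python3 meas.py; python3 - <<'E'
from h import *
import pickle
W=pickle.load(open("f7.pkl","rb"))["wrist"]
i=W["img"].astype(int);red=(i[...,2]>1.7*i[...,1])&(i[...,2]>100)
for c in(222,235,250,265,280): print(c,np.nonzero(red[40:90,c])[0]+40,i[62:84,c].sum(1).tolist())
for p in((250,77.0),): print("nose top",onz(W,p,.052))
E
```

```text
clock: 31.62
position: [0.4818, 0.1031, 0.0629]
ee_rot: [3.142, 0.0, -0.03]
contact_force: [-2.2, -0.1, -2.9]
grip_width: 0.251
grasp_force: 60.0
31.625 [0.4818 0.1031 0.0629] [ 3.1416e+00  2.0000e-04 -2.9800e-02] [-2.2 -0.1 -2.9] 59.97668266296387
side ball [260, 221, 9, 9, 67] [264.1 225.1] [0.5478 0.1426 0.1   ]
side red [248, 222, 4, 14, 23] [249.6 228.1] [0.5887 0.107  0.057 ]
wrist ball [235, 110, 43, 44, 1479] [255.8 131.8] [0.5546 0.1011 0.1   ]
wrist ball [296, 284, 10, 51, 237] [301.5 312.1] [0.4398 0.0751 0.1   ]
wrist ball [209, 297, 5, 37, 127] [210.8 316.5] [0.438 0.134 0.1  ]
wrist ball [224, 323, 31, 32, 897] [239.6 338.7] [0.4195 0.1162 0.1   ]
wrist red [142, 48, 13, 4, 40] [147.8  49.2] [0.6048 0.168  0.057 ]
wrist red [218, 65, 77, 12, 738] [255.4  71. ] [0.59   0.1005 0.057 ]
wrist red [254, 286, 7, 7, 46] [256.9 289.1] [0.4259 0.1043 0.057 ]
scene ball [212, 188, 8, 8, 43] [215.3 191.3] [0.4984 0.0664 0.1   ]
scene red [218, 188, 10, 4, 14] [222.5 189.9] [0.5846 0.096  0.057 ]
222 [66 67 68 69 70 71 72 73 74 75 76] [202, 193, 160, 171, 217, 240, 252, 252, 249, 245, 243, 241, 226, 201, 189, 285, 430, 455, 446, 447, 444, 444]
235 [66 67 68 69 70 71 72 73 74 75 76] [158, 236, 254, 253, 246, 236, 246, 249, 251, 249, 240, 241, 227, 205, 187, 281, 427, 449, 443, 443, 440, 440]
250 [67 68 69 70 71 72 73 74 75 76] [112, 152, 253, 306, 308, 285, 252, 247, 248, 244, 244, 234, 223, 206, 191, 289, 435, 454, 449, 446, 446, 449]
265 [67 68 69 70 71 72 73 74 75 76] [112, 188, 309, 330, 324, 278, 250, 246, 246, 247, 246, 244, 223, 198, 217, 333, 447, 464, 457, 460, 460, 456]
280 [66 67 68 69 70 71 72 73 74 75 76] [244, 306, 306, 292, 251, 231, 241, 245, 246, 246, 243, 239, 221, 201, 217, 326, 451, 466, 460, 461, 459, 458]
nose top [0.58714382 0.10417469 0.052     ]
```

```bash
python3 -m handwheel '[[[0,0,0,0,0,0,1],[0,0,0,0,0,0,1],[0,0,0,0,0,0,1],[0,0,0,0,0,0,1]]]';python3 meas.py | grep -E "^3|wrist ball \[235|side"; python3 -c "
from plant import robot
print(robot.close_job())"
```

```text
clock: 32.28
position: [0.4819, 0.1031, 0.063]
ee_rot: [3.142, 0.0, -0.03]
contact_force: [-1.3, 0.0, -2.1]
grip_width: 0.254
grasp_force: 60.0
32.275 [0.4819 0.1031 0.063 ] [ 3.1415e+00  1.0000e-04 -2.9700e-02] [-1.3  0.  -2.1] 59.97628033161163
side ball [260, 221, 9, 9, 68] [264.  225.1] [0.548  0.1425 0.1   ]
side red [248, 222, 4, 14, 23] [249.6 228.1] [0.5887 0.107  0.057 ]
wrist ball [235, 110, 43, 44, 1480] [255.8 131.8] [0.5547 0.1011 0.1   ]
the job is handed in; nothing more can be done
None
```

I handed the job in at 32 s, no verdict returned: all four chips are in the pan, the scraper is back on the desk, and the tray is held centred, level and about 10 mm above the deck, with the ball in its pocket and the plunger about 9 mm in.

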